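# Check the rubber of a returned crutch tip with the pin gauge

## Task

Check the rubber of the red crutch tip: lift the blue pin gauge from its square grey cradle, stand its pin upright on the middle of the red tip's tread and push straight down until the yellow pointer stands in the green band (pin pushed back about 14 mm), without driving the pin right home, and hold it there for a second. Do not press the pin on anything else. Then stand the gauge back upright on its cradle, pin in the hole, and let go.

Things in the scene. Friction and masses are not known exactly. Their poses are not given: they have to be found in the camera images.
- gauge_grip (a point): Grip point of the loose blue pin gauge, on its axis (z up). Plain round body 38 mm across, about 0.25 kg, on a steel foot 60 mm across. This point is 80 mm above the foot's underside, 30 mm below the top. A pin 8 mm across stands 25 mm out below the foot, its end 105 mm under this point. White scale with green band on the lower 54 mm of the body. At the start it stands on its cradle, pin hanging in the hole.
- gauge_pin (a joint): How far the sprung pin is pushed back into the gauge, in m: 0 fully out, 0.025 fully home (flush with the foot). About 0.3 N per mm on top of 0.9 N (5 N at 0.014); it comes out again by itself. A yellow pointer rises with it along the scale and stands in the green band from about 0.010 to 0.020.
- red_tip_top (a point): Centre of the upper face (tread) of the red rubber crutch tip, unpressed: flat, round, 54 mm across, 65 mm above the desk; fixed, tread up, on a wooden base 70 mm square. The rubber gives about 1 mm for every 3 mm the pin goes back: pushing the gauge down 18 mm after first touch brings the pin to about 14 mm. A grey and a black tip of the same shape stand near.
- cradle_top (a point): Centre of the hole in the top of the gauge's fixed grey cradle, at rim height, 40 mm above the desk. The cradle is a block 90 mm square with an upright hole 34 mm square. With the gauge in place its foot rests on the rim and its grip point is 80 mm above this point.
There are look-alikes about, which are no part of the job. What is shaped like the part that bears cradle_top but purple is not meant. Leave any turquoise look-alike of the part that bears red_tip_top alone.

How it is judged:
By the outcome, as a careful person would: the job done as asked, in the order asked, and still so for the second after the job is handed in, with the robot touching nothing.
It also fails if it takes over 48 s, if anything falls off the work surface, if the arm or the gripper's body presses on something with over 40 N, if the wrist force passes 120 N, or if a joint passes its speed limit or range.

## Robot

A 6-joint arm with a two-finger parallel gripper is mounted at the origin on the work surface. World frame = base frame: x ahead of the robot, y to its left, z up, the work surface at z = 0. Lengths are in m, angles in degrees, forces in N, time in s.
With the tool pointing down it reaches from about 0.25 to 0.725 m from the base axis. Payload 9.7 kg.
Tool frame: the origin (TCP) lies midway between the tips of the shut fingers; the grasp point (between the pads) lies 19 mm behind it; z points along the fingers, y is the line along which they close (so a half turn about z gives the same grasp; the last joint's range is limited). The gripper opens to 85 mm and grips with 20 to 120 N. Pads are 22 mm wide; open, the fingers measure 114 mm over their backs; the gripper's body (76 mm by 85 mm) begins 54 mm behind the grasp point. The pads swing forward as they close: fully open they stand 13 mm farther back than shut.
Start: joints at [66.463, 4.979, 10.078, 95.1, 0, 90], TCP at [0.22, 0.504, 0.202] pointing down, gripper open.
Joint ranges: [-179.16, 179.16], [-48.56, 103.87], [-65.8, 70.77], [-126.05, 130.52], [-82.76, 87.17], [-180, 180]. Speed limits (degrees/s): [127.2, 127.2, 147.25, 180, 180, 180].

## Interface

Orientations are given as [roll, pitch, yaw] about the fixed x, y, z axes, in that order (R = Rz(yaw) Ry(pitch) Rx(roll)).
In Python, from workcell import bot gives the robot as it stands.
- The arm moves only by the shell command python3 -m crank 'ROWS' [FORCE]. ROWS is JSON, a list of rows, each an object with "gripper": the finger opening in mm, from 0 to 85.4; "travel": the shift along the tool's x, y, z in mm, a list of three; "twist": the turn, a rotation vector about the tool's x, y, z in rad, a list of three. In form: [{"gripper": gripper, "travel": [tx, ty, tz], "twist": [rx, ry, rz]}, ...]. A call has 1 to 12 rows; each row shifts and turns the commanded pose from where the row before left it, along the tool's axes as they then stand; what a row does not reach is not made up. A row lasts 1/8 s, in which the tool goes at most 62.5 mm and 10.7 degrees, less where a joint would pass 70% of its speed; a pose out of reach is approached as far as the arm can. A call is refused whole if a number of a shift passes 62.5 or a number of a turn 0.188, either way. A call with a gripper value outside its range is refused whole. The fingers move at their own pace and stop on an object; FORCE is the grip in N (left out, the last holds). Time passes only in rows, so rows that do not move let the fingers close. It gives the time, the measured TCP pose, the force, the opening and the grip force at its end, in the units of the state.
- bot.get_obs(): the state, without advancing time (a new reading comes with each control period).
- bot.camera(name): name is "side" or "top" or "wrist"; returns the picture (384x512x3 uint8, red, green, blue); there is no depth.
- bot.calibration(name): a dict with "vfov" (degrees; the focal length in pixels is half the picture's height over the tangent of half this angle, whatever the lens; pixels are square), "cx", "cy" (the principal point, pixels), "camera_from_world" (4x4, takes a point from world to camera coordinates). Camera axes: x right, y down, z forward; pixel columns grow to the right and rows downward; lengths in m; the calibration is good to about 2 mm. The wrist camera is an equidistant fisheye: a pixel r from the principal point sees the ray r / f radians off the axis. A picture is of the moment at which its call begins: read the wrist's pose just before it. calibration takes no time and is no camera call; for the wrist camera it gives the pose at the moment of the call.
- bot.job_done(): hands the job in; it is judged then, once.
The state is a dict: "time": time; "q": joint angles; "qd": joint speeds; "joint_efforts": joint torques, N m; "ee_pos": TCP position; "tcp_rot": TCP orientation; "wrist_force": force on the tool from outside, world axes, zero at the start; "torque": the same for the moment, N m; "opening": finger opening in m; "grasp_force": force on a finger pad.
Only numpy, scipy, OpenCV 4.12 (cv2) and the standard library are available. Lean on these libraries where they do the work, as an engineer would, in place of code of your own. Each camera call takes 0.05 s, during which the arm holds its last target. There are 200 camera calls.

## Working session

There is one attempt and no reset: what is moved stays moved. The work goes in short steps, Python scripts to look and compute and a shell command to move; the robot and the scene stay as the last step left them, time stands still between calls to the robot, and variables do not carry over. Pictures are saved under pics/ and viewed, at most 10 in all, crops included, and the job is handed in when it is done.

```bash
mkdir -p pics; ls
python3 - <<'E'
from workcell import bot
import cv2,numpy as np
o=bot.get_obs();print(o)
for n in("top","side"):
    im=bot.camera(n);cv2.imwrite(f"pics/{n}0.png",im[:,:,::-1])
    c=bot.calibration(n);print(n,c)
E
```

```text
pics
{'time': 0.0, 'q': array([ 6.64623135e+01,  5.01148622e+00,  1.00336612e+01,  9.51000943e+01,
       -8.93573113e-04,  9.00002051e+01]), 'qd': array([ 0.02898281, -0.02156334,  0.00675963,  0.06757396,  0.04382269,
       -0.05178802]), 'joint_efforts': array([-1.27082694e-03, -5.20381987e+01,  4.64811015e+01,  1.62423350e-02,
       -1.46847492e-04,  2.85607250e-06]), 'ee_pos': array([0.21953749, 0.50398258, 0.2015723 ]), 'tcp_rot': array([-1.79922081e+02,  8.93851175e-04,  1.56462110e+02]), 'wrist_force': array([ 0.61437961,  0.45883548, -0.18179528]), 'torque': array([-0.0272497 ,  0.01100838,  0.052409  ]), 'grasp_force': 0.0, 'opening': 0.08533152470857376}
top {'vfov': 45.453274510081144, 'cx': 258.0144372851454, 'cy': 192.51767289448406, 'camera_from_world': array([[ 0.01656011, -0.99979555,  0.01160296, -0.05273186],
       [-0.9916503 , -0.01790728, -0.12770676,  0.48416557],
       [ 0.12788843, -0.00939124, -0.9917441 ,  1.09564207],
       [ 0.        ,  0.        ,  0.        ,  1.        ]])}
side {'vfov': 52.24175302731706, 'cx': 251.2907169636779, 'cy': 186.8376847749815, 'camera_from_world': array([[ 0.73426189, -0.67882825, -0.00718919, -0.38496483],
       [-0.43705364, -0.46458736, -0.77015758,  0.26363156],
       [ 0.51946471,  0.56863942, -0.63781315,  0.7127095 ],
       [ 0.        ,  0.        ,  0.        ,  1.        ]])}
```

View pics/top0.png

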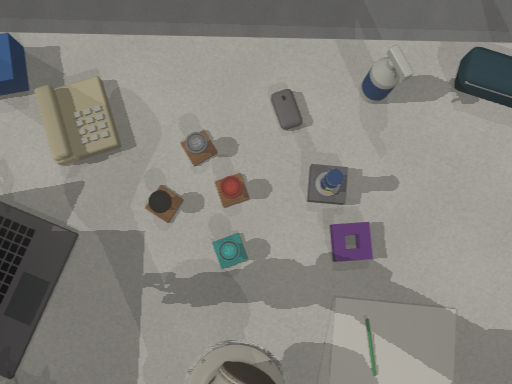

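View pics/side0.png

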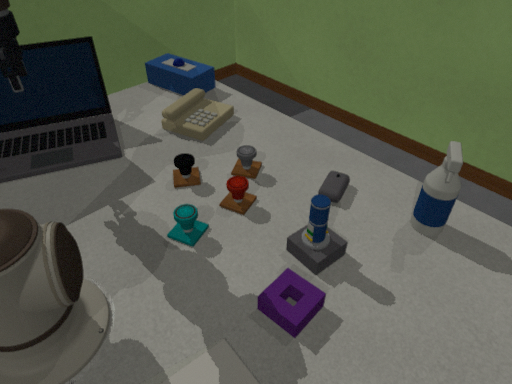

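The top view shows the gauge's top at (334,178) on the grey cradle at about (328,184). The red tip is at (232,187), the turquoise tip at (229,250) and the purple cradle at (351,241). The side view agrees: gauge top (320,202), red tip (237,184).

```bash
cat > h.py <<'E'
from workcell import bot
import cv2,numpy as np
def ray(c,px):
    f=192/np.tan(np.radians(c["vfov"]/2));T=c["camera_from_world"];R=T[:3,:3]
    d=np.array([(px[0]-c["cx"])/f,(px[1]-c["cy"])/f,1.]) 
    if c.get("fish"):
        r=np.hypot(d[0],d[1]); s=np.sin(r)/r if r>1e-9 else 1.; d=np.array([d[0]*s,d[1]*s,np.cos(r)])
    return -R.T@T[:3,3],R.T@d
def plane(c,px,z):
    o,d=ray(c,px);return o+d*(z-o[2])/d[2]
def tri(a,b):
    A=np.zeros((3,3));v=np.zeros(3)
    for o,d in(a,b):
        d=d/np.linalg.norm(d);P=np.eye(3)-np.outer(d,d);A+=P;v+=P@o
    return np.linalg.solve(A,v)
def blobs(im,lo,hi,amin=40):
    h=cv2.cvtColor(im,cv2.COLOR_RGB2HSV);m=cv2.inRange(h,lo,hi)
    cs,_=cv2.findContours(m,cv2.RETR_EXTERNAL,cv2.CHAIN_APPROX_NONE)
    return [c for c in cs if cv2.contourArea(c)>amin]
E
python3 - <<'E'
from h import *
ims={n:cv2.imread(f"pics/{n}0.png")[:,:,::-1].copy() for n in("top","side")}
C={n:bot.calibration(n) for n in ims}
for n in ims:
    for nm,lo,hi in(("red",(0,170,90),(6,255,255)),("red2",(174,170,90),(180,255,255)),("blue",(100,120,50),(125,255,255))):
        for c in blobs(ims[n],lo,hi,20):
            (x,y),s,_=cv2.minAreaRect(c);bb=cv2.boundingRect(c)
            print(n,nm,np.round((x,y)),np.round(s),bb,np.round(plane(C[n],(x,y),.065 if nm[0]=='r' else .15),3))
# expected centre of gauge top from top view, cradle corners (grey block)
t=ims["top"];g=t[150:215,295:360].max(2)
print(g[::4,::3])
E
```

```text
top blue [10. 56.] [47. 20.] (0, 33, 21, 48) [0.771 0.525 0.15 ]
side red [237. 182.] [ 9. 14.] (230, 177, 15, 10) [0.497 0.02  0.065]
side blue [318. 234.] [ 9. 16.] (313, 226, 11, 17) [ 0.435 -0.271  0.15 ]
side blue [317. 216.] [18. 16.] (310, 206, 18, 19) [ 0.47 -0.24  0.15]
side blue [321. 201.] [14. 17.] (312, 194, 19, 14) [ 0.508 -0.217  0.15 ]
side blue [432. 209.] [35. 33.] (414, 189, 41, 38) [ 0.642 -0.376  0.15 ]
side blue [179.  75.] [73. 35.] (145, 54, 70, 41) [0.645 0.457 0.15 ]
[[161 158 154 149 151 153 151 155 162 160 161 158 163 163 161 160 161 163
  161 165 158 163]
 [160 157 152 151 151 151 150 150 148 148 148 151 148 150 157 162 166 162
  162 160 160 163]
 [160 159 151 148 152 150 151 148 147 152 151 149 150 149 149 164 162 164
  164 163 168 163]
 [160 159 155 149 146 150 151 150 150 147 150 146 148 149 148 147 161 163
  162 162 167 164]
 [158 156 147 149 148  92  94  93  93  93  92  98  99  99 106 120 143 165
  167 165 166 162]
 [158 157 150 148 151  84  93  93  93  93  92  98 106 105 105 100  97  98
  129 124 126 130]
 [162 160 149 148 147  89 100  93 103 132 12
[... 279 characters left out ...]
4  83  79  74  98  83  80  98
  124 125 126 125]
 [157 158 160 149 128  97 100 101 144 150 112  93 106 103 103  79  80 108
  123 126 126 125]
 [159 155 161 153 127 100  99  99  97 123 136 134 132  89  79  98  97 115
  127 126 127 126]
 [156 157 157 159 109 100  99 100  96  94  94  93  93  93  98  98  98 115
  122 127 124 126]
 [156 158 157 163 155 138 120  90  82  72  71  72  72  76  88  90  97 121
  122 124 123 125]
 [158 159 152 156 152 151 148 149 150 149 150 149 150 152 146 149 153 153
  159 152 148 158]
 [160 162 159 162 150 152 152 151 149 144 139 139 137 134 138 139 141 147
  148 147 149 149]
 [160 156 158 156 159 161 160 159 152 144 142 136 139 147 142 138 148 147
  146 146 144 149]]
```

Run:
```python
from h import *
T=bot.calibration("top");S=bot.calibration("side")
print("cradle",plane(T,(328.5,184.5),.04),"gtop",plane(T,(335,176.5),.15),"tri",tri(ray(T,(335,176.5)),ray(S,(321,200))))
t=cv2.imread("pics/top0.png")[:,:,::-1].copy()
for c in blobs(t,(0,150,60),(6,255,255),20)+blobs(t,(174,150,60),(180,255,255),20):
    (x,y),s,_=cv2.minAreaRect(c);print(x,y,s,plane(T,(x,y),.065))
print("red",plane(T,(232,187),.065),"tri",tri(ray(T,(232,187)),ray(S,(237,182))))
w=bot.calibration("wrist");M=w["camera_from_world"];o=bot.get_obs()
from scipy.spatial.transform import Rotation as R
Rt=R.from_euler("xyz",o["tcp_rot"],degrees=True).as_matrix()
print(w["vfov"],w["cx"],w["cy"]);print("cam in tool",Rt.T@(-M[:3,:3].T@M[:3,3]-o["ee_pos"]),Rt.T@M[:3,:3].T);print("tool",Rt)
```

```text
cradle [ 0.5068063  -0.21657202  0.04      ] gtop [ 0.50849703 -0.21289742  0.15      ] tri [ 0.50993036 -0.21429439  0.1486208 ]
230.63462829589844 186.173095703125 (10.001924514770508, 9.805807113647461) [0.4947547  0.02157958 0.065     ]
red [0.49282118 0.01827527 0.065     ] tri [0.49339981 0.01764601 0.06650685]
65.70646984690485 251.81994377474123 190.99618020174958
cam in tool [ 0.07849781  0.00079439 -0.17233059] [[-1.90848747e-04 -9.51936515e-01 -3.06295340e-01]
 [ 9.99999490e-01 -4.85437132e-04  8.85604993e-04]
 [-9.91726862e-04 -3.06295014e-01  9.51936122e-01]]
tool [[-9.16811098e-01  3.99320889e-01 -4.87591395e-04]
 [ 3.99321186e-01  9.16810413e-01 -1.12066039e-03]
 [-4.74234490e-07 -1.22213946e-03 -9.99999253e-01]]
```

```bash
python3 -m crank '[{"gripper":85,"travel":[0,0,-8],"twist":[0,0,0.1657]},{"gripper":85,"travel":[0,0,-8],"twist":[0,0,0.1657]},{"gripper":85,"travel":[0,0,-8],"twist":[0,0,0.1657]},{"gripper":85,"travel":[0,0,-8],"twist":[0,0,0.1657]},{"gripper":85,"travel":[0,0,-8],"twist":[0,0,0.1657]},{"gripper":85,"travel":[0,0,-8],"twist":[0,0,0.1657]},{"gripper":85,"travel":[0,0,0],"twist":[0,0,0.1657]},{"gripper":85,"travel":[-45,18,0],"twist":[0,0,0]},{"gripper":85,"travel":[-45,18,0],"twist":[0,0,0]},{"gripper":85,"travel":[-45,18,0],"twist":[0,0,0]},{"gripper":85,"travel":[-45,18,0],"twist":[0,0,0]},{"gripper":85,"travel":[-45,18,0],"twist":[0,0,0]}]' 40
```

```text
time: 1.6
ee_pos: [0.3098, 0.2777, 0.25]
tcp_rot: [-180.0, 0.0, 90.0]
wrist_force: [-0.1, 0.0, 0.6]
opening: 0.0848
grasp_force: 0.0
```

```bash
python3 -m crank '[{"gripper":85,"travel":[-45,18,0],"twist":[0,0,0]},{"gripper":85,"travel":[-45,18,0],"twist":[0,0,0]},{"gripper":85,"travel":[-45,18,0],"twist":[0,0,0]},{"gripper":85,"travel":[-45,18,0],"twist":[0,0,0]},{"gripper":85,"travel":[-45,18,0],"twist":[0,0,0]},{"gripper":85,"travel":[-45,18,0],"twist":[0,0,0]}]'
```

```text
time: 2.35
ee_pos: [0.4179, 0.0076, 0.2501]
tcp_rot: [-180.0, -0.0, 90.0]
wrist_force: [1.3, 0.5, 0.2]
opening: 0.0848
grasp_force: 0.0
```

Run:
```python
from h import *
w=bot.calibration("wrist");im=bot.camera("wrist");cv2.imwrite("pics/w1.png",im[:,:,::-1]);np.save("w1.npy",w["camera_from_world"])
w["fish"]=1
for lo,hi in(((0,150,60),(8,255,255)),((172,150,60),(180,255,255))):
  for c in blobs(im,lo,hi,60):
    (x,y),s,_=cv2.minAreaRect(c);print(x,y,s,plane(w,(x,y),.065))
```

```text
312.0 152.0 (42.0, 42.0) [0.49257241 0.0226942  0.065     ]
```

View pics/w1.png

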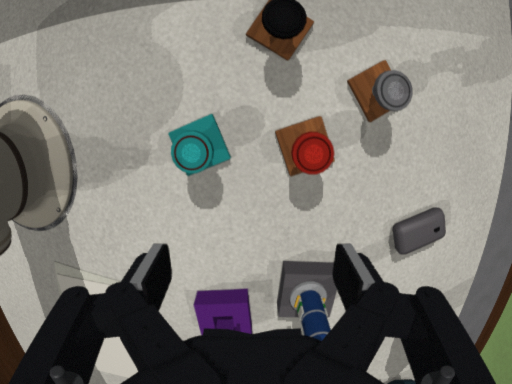

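The wrist view shows the red tread at (313,152), 42 px across, which matches 54 mm at that range. It also shows the grey cradle at (307,290) with the gauge, and the purple cradle at (222,315). The red tip is at about (0.493, 0.021). Next I go to the gauge.

```bash
python3 -m crank '[{"gripper":85,"travel":[-30,18,0],"twist":[0,0,0]},{"gripper":85,"travel":[-30,18,0],"twist":[0,0,0]},{"gripper":85,"travel":[-30,18,0],"twist":[0,0,0]},{"gripper":85,"travel":[-30,18,0],"twist":[0,0,0]},{"gripper":85,"travel":[-25,18,0],"twist":[0,0,0]},{"gripper":85,"travel":[0,0,0],"twist":[0,0,0]}]'
python3 - <<'E'
from h import *
w=bot.calibration("wrist");im=bot.camera("wrist");cv2.imwrite("pics/w2.png",im[:,:,::-1]);np.save("w2.npy",w["camera_from_world"])
w["fish"]=1
for c in blobs(im,(100,100,40),(125,255,255),30):
    (x,y),s,_=cv2.minAreaRect(c);print(x,y,s,cv2.boundingRect(c),plane(w,(x,y),.15))
E
```

```text
time: 3.15
ee_pos: [0.5081, -0.1369, 0.249]
tcp_rot: [-179.9, -0.0, 89.9]
wrist_force: [-0.3, -0.5, -0.2]
opening: 0.0853
grasp_force: 0.0
406.25006103515625 279.7500305175781 (43.84062194824219, 33.23401641845703) (382, 260, 51, 34) [ 0.69711168 -0.25905727  0.15      ]
252.0 252.0 (30.0, 34.0) (235, 237, 35, 31) [ 0.50832249 -0.2114632   0.15      ]
252.0 230.0 (22.0, 32.0) (236, 219, 33, 23) [ 0.50836547 -0.18595578  0.15      ]
253.86898803710938 212.57241821289062 (25.744098663330078, 16.9412784576416) (241, 204, 26, 19) [ 0.51023536 -0.16699949  0.15      ]
```

View pics/w2.png

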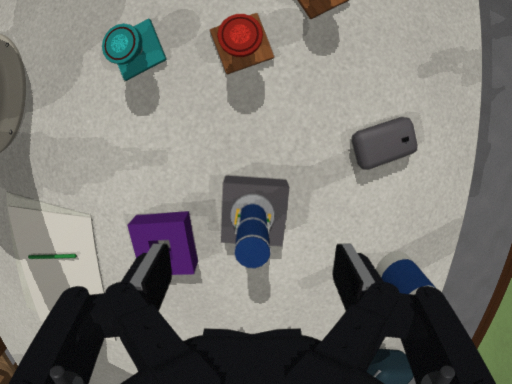

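The wrist view shows the gauge top at (252,252), which gives about (0.508, -0.211), centred between the fingers. Its grey cradle is around (255,212).

```bash
python3 -m crank '[{"gripper":85,"travel":[-38,0,0],"twist":[0,0,0]},{"gripper":85,"travel":[-38,0,0],"twist":[0,0,0]},{"gripper":85,"travel":[0,0,0],"twist":[0,0,0]},{"gripper":85,"travel":[0,0,38],"twist":[0,0,0]},{"gripper":85,"travel":[0,0,38],"twist":[0,0,0]},{"gripper":85,"travel":[0,0,38],"twist":[0,0,0]},{"gripper":85,"travel":[0,0,34],"twist":[0,0,0]},{"gripper":85,"travel":[0,0,0],"twist":[0,0,0]}]'
python3 -c "
from h import *
cv2.imwrite('pics/w3.png',bot.camera('wrist')[:,:,::-1])"
```

```text
time: 4.2
ee_pos: [0.5061, -0.2099, 0.1003]
tcp_rot: [-179.8, -0.1, 90.1]
wrist_force: [0.0, -0.3, 0.5]
opening: 0.0849
grasp_force: 0.0
```

View pics/w3.png

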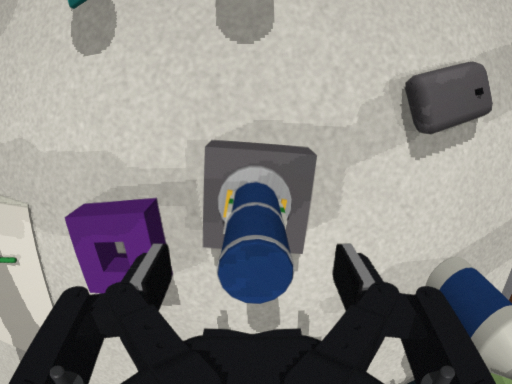

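The gauge body stands between the open fingers: top disc at (256,266), foot at (255,200).

Run:
```python
from h import *
w=bot.calibration("wrist");w["fish"]=1;o=bot.get_obs();print(o["ee_pos"])
print(plane(w,(256,266),.15),plane(w,(255,200),.045),[plane(w,p,.04)[:2] for p in((206,141),(316,150),(303,253))])
```

```text
[ 0.50712951 -0.21048633  0.10242737]
[ 0.50967297 -0.20993806  0.15      ] [ 0.51007223 -0.21267725  0.045     ] [array([ 0.47074008, -0.16456151]), array([ 0.55947359, -0.17153971]), array([ 0.55420853, -0.26588086])]
```

```bash
python3 -m crank '[{"gripper":60,"travel":[0,0,0],"twist":[0,0,0]},{"gripper":30,"travel":[0,0,0],"twist":[0,0,0]},{"gripper":30,"travel":[0,0,0],"twist":[0,0,0]},{"gripper":30,"travel":[0,0,0],"twist":[0,0,0]},{"gripper":30,"travel":[0,0,0],"twist":[0,0,0]},{"gripper":30,"travel":[0,0,0],"twist":[0,0,0]}]' 50
python3 -c "
from h import *
for i in range(5):
  o=bot.get_obs();print(o['ee_pos'],o['tcp_rot'],o['q'].round(1),o['wrist_force'])"
```

```text
time: 5.0
ee_pos: [0.5082, -0.212, 0.1037]
tcp_rot: [179.9, 0.0, 90.0]
wrist_force: [-1.7, 0.1, 5.5]
opening: 0.0363
grasp_force: 49.6
[ 0.50818653 -0.21196037  0.10370853] [1.79895822e+02 3.61155877e-02 8.99982087e+01] [-22.6   4.1  -1.8  84.    0.   67.4] [-1.74184018  0.11746632  5.542142  ]
[ 0.50818653 -0.21196037  0.10370853] [1.79895822e+02 3.61155877e-02 8.99982087e+01] [-22.6   4.1  -1.8  84.    0.   67.4] [-1.74184018  0.11746632  5.542142  ]
[ 0.50818653 -0.21196037  0.10370853] [1.79895822e+02 3.61155877e-02 8.99982087e+01] [-22.6   4.1  -1.8  84.    0.   67.4] [-1.74184018  0.11746632  5.542142  ]
[ 0.50818653 -0.21196037  0.10370853] [1.79895822e+02 3.61155877e-02 8.99982087e+01] [-22.6   4.1  -1.8  84.    0.   67.4] [-1.74184018  0.11746632  5.542142  ]
[ 0.50818653 -0.21196037  0.10370853] [1.79895822e+02 3.61155877e-02 8.99982087e+01] [-22.6   4.1  -1.8  84.    0.   67.4] [-1.74184018  0.11746632  5.542142  ]
```

```bash
python3 -m crank '[{"gripper":30,"travel":[0,0,-15],"twist":[0,0,0]},{"gripper":30,"travel":[0,0,-30],"twist":[0,0,0]},{"gripper":30,"travel":[0,0,-35],"twist":[0,0,0]},{"gripper":30,"travel":[0,0,-20],"twist":[0,0,0]},{"gripper":30,"travel":[0,0,0],"twist":[0,0,0]},{"gripper":30,"travel":[0,0,0],"twist":[0,0,0]}]'
python3 -m crank '[{"gripper":30,"travel":[20,-2,0],"twist":[0,0,0]},{"gripper":30,"travel":[40,-3,0],"twist":[0,0,0]},{"gripper":30,"travel":[45,-3,0],"twist":[0,0,0]},{"gripper":30,"travel":[45,-3,0],"twist":[0,0,0]},{"gripper":30,"travel":[43,-2,0],"twist":[0,0,0]},{"gripper":30,"travel":[30,-2,0],"twist":[0,0,0]},{"gripper":30,"travel":[10,0,0],"twist":[0,0,0]},{"gripper":30,"travel":[0,0,0],"twist":[0,0,0]},{"gripper":30,"travel":[0,0,0],"twist":[0,0,0]},{"gripper":30,"travel":[0,0,0],"twist":[0,0,0]}]'
python3 - <<'E'
from h import *
im={}
for n in("wrist","side","top"):
    im[n]=bot.camera(n)[:,:,::-1]
    if n!="wrist":
        pass
a=cv2.resize(im["side"][90:230,170:310],(400,400),interpolation=cv2.INTER_CUBIC)
b=cv2.resize(im["wrist"],(400,300))
cv2.imwrite("pics/s4.png",np.hstack([a,np.vstack([b,np.zeros((100,400,3),np.uint8)])]))
cv2.imwrite("pics/raw_w4.png",im["wrist"])
E
```

```text
time: 5.75
ee_pos: [0.5075, -0.2116, 0.2014]
tcp_rot: [-179.9, -0.0, 90.0]
wrist_force: [0.5, 0.7, -3.6]
opening: 0.0364
grasp_force: 50.8
time: 7.0
ee_pos: [0.4927, 0.0205, 0.2022]
tcp_rot: [-180.0, 0.0, 89.9]
wrist_force: [-0.1, 0.4, -3.4]
opening: 0.0363
grasp_force: 50.7
```

View pics/s4.png

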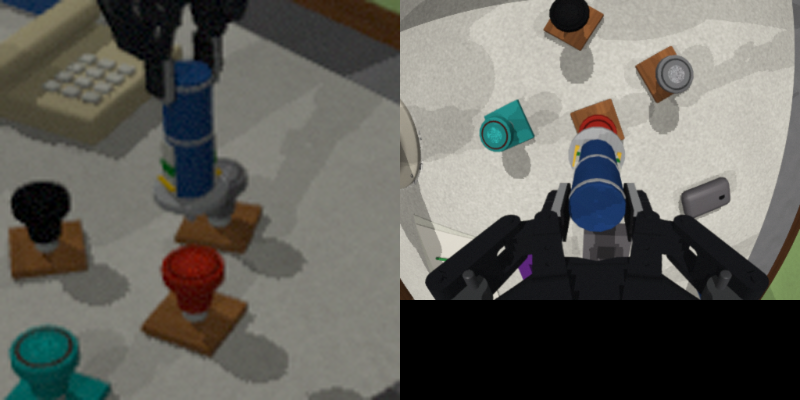

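The side crop shows the gauge upright in the grip, above and behind the red tip. The wrist view shows its foot at about (252,192) full scale, covering all but the far edge of the red tread.

Run:
```python
from h import *
w=bot.calibration("wrist");w["fish"]=1;S=bot.calibration("side")
im=cv2.imread("pics/raw_w4.png")[:,:,::-1].copy()
cv2.imwrite("pics/c5.png",cv2.resize(im[130:310,180:330],(600,720)[:1]+(600,),interpolation=cv2.INTER_CUBIC)[:,:,::-1])
print(plane(w,(252,192),.145), plane(w,(253,268),.25))
def proj(c,p):
    q=c["camera_from_world"]@np.r_[p,1];f=192/np.tan(np.radians(c["vfov"]/2));return q[:2]/q[2]*f+[c["cx"],c["cy"]]
for p in((.493,.021,.065),(.493,.021,.14),(.493,.021,.25)): 
    q=proj(S,p);print(q,(q-[170,90])*400/140)
o,d=ray(w,(252,192));
```

```text
[0.49326837 0.0254391  0.145     ] [0.49374658 0.02023998 0.25      ]
[235.57629115 181.98014599] [187.36083185 262.80041711]
[234.49621238 156.3483364 ] [184.27489251 189.56667542]
[232.68450666 113.35397587] [179.09859045  66.72564535]
```

View pics/c5.png

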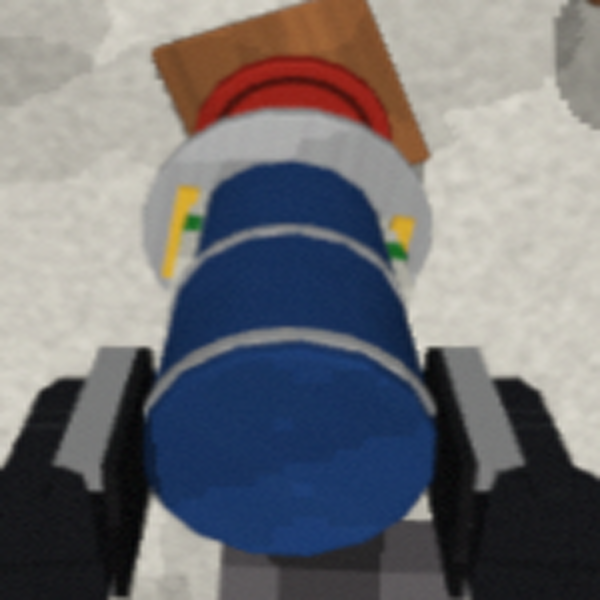

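```bash
python3 -m crank '[{"gripper":30,"travel":[1,0,15],"twist":[0,0,0]},{"gripper":30,"travel":[0,0,20],"twist":[0,0,0]},{"gripper":30,"travel":[0,0,10],"twist":[0,0,0]},{"gripper":30,"travel":[0,0,0],"twist":[0,0,0]},{"gripper":30,"travel":[0,0,0],"twist":[0,0,0]},{"gripper":30,"travel":[0,0,0],"twist":[0,0,0]}]'
python3 -m crank '[{"gripper":30,"travel":[0,0,3],"twist":[0,0,0]},{"gripper":30,"travel":[0,0,3],"twist":[0,0,0]},{"gripper":30,"travel":[0,0,3],"twist":[0,0,0]},{"gripper":30,"travel":[0,0,3],"twist":[0,0,0]},{"gripper":30,"travel":[0,0,2],"twist":[0,0,0]},{"gripper":30,"travel":[0,0,0],"twist":[0,0,0]},{"gripper":30,"travel":[0,0,0],"twist":[0,0,0]}]'
python3 - <<'E'
from h import *
s=bot.camera("side")[:,:,::-1];cv2.imwrite("pics/raw_s6.png",s)
cv2.imwrite("pics/s6.png",cv2.resize(s[125:215,190:280],(540,540),interpolation=cv2.INTER_CUBIC))
o=bot.get_obs();print(o["ee_pos"],o["wrist_force"])
E
```

```text
time: 7.9
ee_pos: [0.493, 0.0223, 0.158]
tcp_rot: [179.9, -0.0, 90.0]
wrist_force: [1.0, 0.7, -3.5]
opening: 0.0361
grasp_force: 50.7
time: 8.78
ee_pos: [0.4928, 0.0223, 0.1435]
tcp_rot: [180.0, -0.0, 90.0]
wrist_force: [1.3, -0.0, -0.2]
opening: 0.0362
grasp_force: 51.1
[0.49278575 0.0222508  0.14344808] [1.22878631 0.29660123 0.87729807]
```

View pics/s6.png

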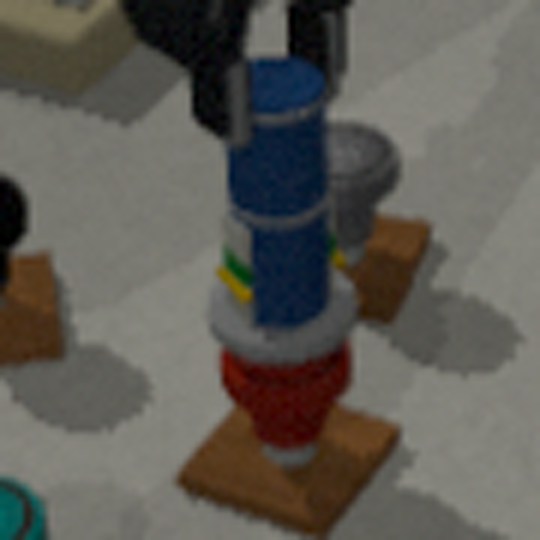

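The gauge stands centred on the red tread. The yellow pointer at (235,285) sits just below the green band at (238,268), and the force has risen about 4 N. Another 9 mm of push should bring the pin to about 14 mm.

```bash
python3 -m crank '[{"gripper":30,"travel":[0,0,3],"twist":[0,0,0]},{"gripper":30,"travel":[0,0,3],"twist":[0,0,0]},{"gripper":30,"travel":[0,0,3],"twist":[0,0,0]},{"gripper":30,"travel":[0,0,0],"twist":[0,0,0]},{"gripper":30,"travel":[0,0,0],"twist":[0,0,0]}]'
python3 - <<'E'
from h import *
s=bot.camera("side")[:,:,::-1];cv2.imwrite("pics/raw_s7.png",s)
w=bot.camera("wrist")[:,:,::-1]
a=cv2.resize(s[145:190,215:260],(400,400),interpolation=cv2.INTER_CUBIC)
b=cv2.resize(w[130:310,180:330],(400,400),interpolation=cv2.INTER_CUBIC)
cv2.imwrite("pics/s7.png",np.hstack([a,b]))
E
```

```text
time: 9.45
ee_pos: [0.4927, 0.0222, 0.1344]
tcp_rot: [180.0, -0.0, 90.0]
wrist_force: [1.0, 0.3, 2.3]
opening: 0.0363
grasp_force: 51.3
```

View pics/s7.png

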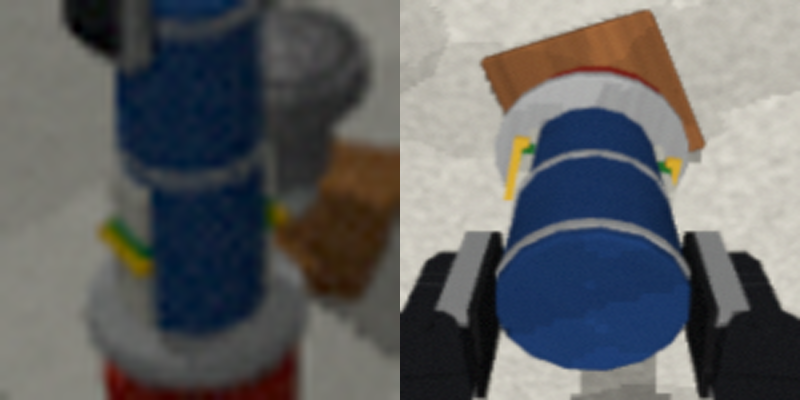

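The yellow pointer at (125,248) now covers the lower half of the green band, and the force is 5–6 N. I'll push 1.5 mm further to centre it and hold for over a second.

```bash
python3 -m crank '[{"gripper":30,"travel":[0,0,1.5],"twist":[0,0,0]},{"gripper":30,"travel":[0,0,0],"twist":[0,0,0]},{"gripper":30,"travel":[0,0,0],"twist":[0,0,0]},{"gripper":30,"travel":[0,0,0],"twist":[0,0,0]},{"gripper":30,"travel":[0,0,0],"twist":[0,0,0]},{"gripper":30,"travel":[0,0,0],"twist":[0,0,0]},{"gripper":30,"travel":[0,0,0],"twist":[0,0,0]},{"gripper":30,"travel":[0,0,0],"twist":[0,0,0]},{"gripper":30,"travel":[0,0,0],"twist":[0,0,0]},{"gripper":30,"travel":[0,0,0],"twist":[0,0,0]},{"gripper":30,"travel":[0,0,0],"twist":[0,0,0]},{"gripper":30,"travel":[0,0,0],"twist":[0,0,0]}]'
python3 - <<'E'
from h import *
s=bot.camera("side")[:,:,::-1]
# pointer/green extents along the left strip of the scale
h=cv2.cvtColor(s.copy(),cv2.COLOR_BGR2HSV)[150:185,224:233]
for r in range(14,30): print(r+150,[f"{a}/{b}/{c}" for a,b,c in h[r]])
E
```

```text
time: 11.05
ee_pos: [0.4927, 0.0223, 0.1328]
tcp_rot: [180.0, -0.0, 90.0]
wrist_force: [1.5, 0.9, 3.1]
opening: 0.0358
grasp_force: 51.3
164 ['34/17/121', '26/17/121', '30/15/119', '34/16/115', '40/7/103', '103/51/70', '113/34/68', '111/78/62', '107/156/59']
165 ['23/19/120', '26/17/121', '26/16/124', '33/23/113', '35/15/100', '105/25/82', '107/82/59', '105/85/60', '109/41/68']
166 ['30/16/129', '30/16/129', '30/16/128', '30/19/110', '37/24/96', '30/8/93', '99/33/78', '107/121/61', '106/92/61']
167 ['23/17/133', '27/17/133', '23/17/132', '34/16/112', '38/21/96', '30/16/95', '48/14/92', '102/19/68', '107/188/57']
168 ['30/15/134', '21/19/136', '23/15/133', '24/21/122', '34/22/94', '30/16/94', '26/19/95', '60/7/75', '106/188/53']
169 ['27/17/135', '26/15/135', '30/23/132', '36/53/116', '30/16/95', '26/21/95', '30/19/93', '40/10/78', '108/147/59']
170 ['25/21/134', '22/28/135', '24/110/123', '37/130/98', '54/56/87', '30/18/97', '34/22/94', '40/10/77', '107/125/63']
171 ['27/17/134', '21/33/131', '24/215/120', '27/255/109', '42/158/84', '58/48/90', '30/17/92', '50/10/76', '104/152/57']
1
[... 252 characters left out ...]
'33/17/133', '30/20/130', '30/16/130', '23/18/114', '22/99/95', '25/255/113', '26/255/117', '25/222/107', '99/135/49']
175 ['30/17/133', '30/16/131', '35/13/120', '50/7/108', '25/36/86', '22/101/98', '24/233/115', '25/255/102', '86/111/39']
176 ['27/17/134', '30/10/126', '0/0/111', '75/5/111', '30/17/92', '33/28/91', '23/68/86', '30/84/67', '100/83/55']
177 ['33/18/129', '42/11/116', '90/2/110', '15/5/106', '39/18/98', '34/22/94', '34/20/90', '60/14/75', '103/73/63']
178 ['35/12/131', '50/7/111', '60/5/107', '60/3/102', '30/18/99', '39/19/95', '34/22/93', '42/16/80', '104/92/61']
179 ['25/13/122', '50/7/103', '75/5/104', '50/7/104', '40/8/99', '26/19/96', '26/21/95', '36/15/83', '107/80/64']
```

```bash
python3 -m crank '[{"gripper":30,"travel":[0,0,-5],"twist":[0,0,0]},{"gripper":30,"travel":[0,0,-15],"twist":[0,0,0]},{"gripper":30,"travel":[0,0,-30],"twist":[0,0,0]},{"gripper":30,"travel":[0,0,-19.5],"twist":[0,0,0]},{"gripper":30,"travel":[0,0,0],"twist":[0,0,0]},{"gripper":30,"travel":[-21,2,0],"twist":[0,0,0]},{"gripper":30,"travel":[-40,3,0],"twist":[0,0,0]},{"gripper":30,"travel":[-45,3,0],"twist":[0,0,0]},{"gripper":30,"travel":[-45,3,0],"twist":[0,0,0]},{"gripper":30,"travel":[-43,2,0],"twist":[0,0,0]},{"gripper":30,"travel":[-30,2,0],"twist":[0,0,0]},{"gripper":30,"travel":[-10,0,0],"twist":[0,0,0]}]'
python3 -m crank '[{"gripper":30,"travel":[0,0,0],"twist":[0,0,0]},{"gripper":30,"travel":[0,0,0],"twist":[0,0,0]},{"gripper":30,"travel":[0,0,0],"twist":[0,0,0]}]'
```

```text
time: 12.6
ee_pos: [0.507, -0.213, 0.2007]
tcp_rot: [-179.8, -0.1, 89.9]
wrist_force: [0.1, 0.9, -2.7]
opening: 0.0364
grasp_force: 50.8
time: 12.98
ee_pos: [0.5078, -0.2108, 0.2024]
tcp_rot: [180.0, -0.0, 90.1]
wrist_force: [0.5, -0.1, -3.7]
opening: 0.0359
grasp_force: 50.8
```

```bash
python3 -m crank '[{"gripper":30,"travel":[0,0,20],"twist":[0,0,0]},{"gripper":30,"travel":[0,0,30],"twist":[0,0,0]},{"gripper":30,"travel":[0,0,25],"twist":[0,0,0]},{"gripper":30,"travel":[0,0,15],"twist":[0,0,0]},{"gripper":30,"travel":[0,0,6],"twist":[0,0,0]},{"gripper":30,"travel":[0,0,2],"twist":[0,0,0]},{"gripper":30,"travel":[0,0,1],"twist":[0,0,0]},{"gripper":30,"travel":[0,0,0],"twist":[0,0,0]},{"gripper":30,"travel":[0,0,0],"twist":[0,0,0]}]'
```

```text
time: 14.1
ee_pos: [0.508, -0.2119, 0.1038]
tcp_rot: [180.0, 0.0, 90.0]
wrist_force: [-0.2, 0.3, -0.7]
opening: 0.036
grasp_force: 50.9
```

```bash
python3 -m crank '[{"gripper":30,"travel":[0,0,0.7],"twist":[0,0,0]},{"gripper":30,"travel":[0,0,0],"twist":[0,0,0]},{"gripper":40,"travel":[0,0,0],"twist":[0,0,0]},{"gripper":50,"travel":[0,0,0],"twist":[0,0,0]},{"gripper":85,"travel":[0,0,0],"twist":[0,0,0]},{"gripper":85,"travel":[0,0,0],"twist":[0,0,0]},{"gripper":85,"travel":[0,0,0],"twist":[0,0,0]},{"gripper":85,"travel":[0,0,0],"twist":[0,0,0]}]'
python3 -m crank '[{"gripper":85,"travel":[0,0,-20],"twist":[0,0,0]},{"gripper":85,"travel":[0,0,-40],"twist":[0,0,0]},{"gripper":85,"travel":[0,0,-40],"twist":[0,0,0]},{"gripper":85,"travel":[0,0,-40],"twist":[0,0,0]},{"gripper":85,"travel":[30,0,0],"twist":[0,0,0]},{"gripper":85,"travel":[40,0,0],"twist":[0,0,0]},{"gripper":85,"travel":[0,0,0],"twist":[0,0,0]},{"gripper":85,"travel":[0,0,0],"twist":[0,0,0]}]'
python3 - <<'E'
from h import *
s=bot.camera("side")[:,:,::-1];w=bot.camera("wrist")[:,:,::-1]
a=cv2.resize(s[180:280,270:370],(384,384),interpolation=cv2.INTER_CUBIC)
cv2.imwrite("pics/s9.png",np.hstack([a,cv2.resize(w,(400,300)) if 0 else w[:,56:456]]))
E
```

```text
time: 15.1
ee_pos: [0.5077, -0.2118, 0.1026]
tcp_rot: [-180.0, 0.0, 90.0]
wrist_force: [0.3, 0.4, 1.4]
opening: 0.0852
grasp_force: 0.0
time: 16.1
ee_pos: [0.5077, -0.1419, 0.2426]
tcp_rot: [180.0, 0.0, 90.0]
wrist_force: [-0.5, -0.5, -0.7]
opening: 0.0851
grasp_force: 0.0
```

View pics/s9.png

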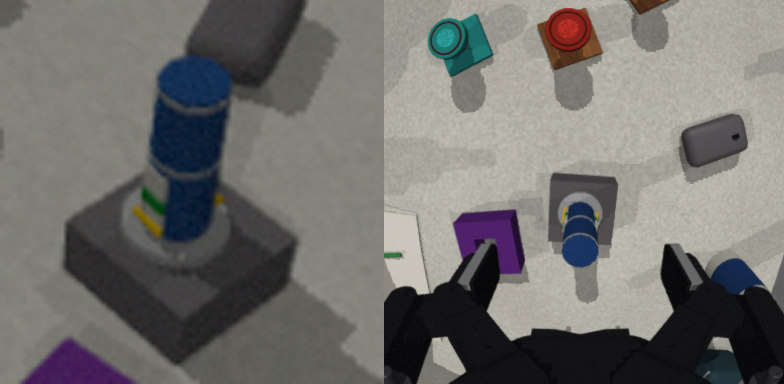

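The gauge stands upright on the grey cradle, with its foot flat on the rim at (178,225). The pointer is down, and the gripper is open and clear of it.

```bash
python3 -c "
from workcell import bot
print(bot.job_done())"
```

```text
the job is handed in; nothing more can be done
None
```

The job is handed in: the gauge was pressed on the middle of the red tip with its pointer in the green band, held for over a second, and is back upright on its grey cradle with the gripper clear.

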